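# Reset the sprung stop over a brass bell

## Task

On the bench fixture, slacken the jam nut by swinging its lever at least an eighth of a turn back (counter-clockwise seen from above), and wind the stop screw down clockwise by its T-shaped head until its sprung foot bears on the brass bell, with about 20 N and never as much as 50 N. Then swing the nut's lever clockwise again until the nut is firmly tight, without over-tightening it, let go, and leave the other things on the bench where they lie.

Things in the scene. Friction and masses are not known exactly. Their poses are not given: they have to be found in the camera images.
- screw_axis (a point): Point on the vertical axis shared by nut and screw, on top of the fixture's beam, 136 mm above the bench; axes are the fixture's (z up). Fixture: base plate 130 x 220 x 14 mm (x, y) bolted down, two posts 80 mm to either side along y carrying a grey beam 46 x 190 x 24 mm (long side y), its underside 112 mm above the bench.
- jam_nut (a joint): Nut's turn in rad, clockwise from above positive; 0 = snug, below -0.35 the screw is free, end stop -1.2. Turning takes 0.6 N m (8 N at the post); past 0 this rises by 3 N m/rad. Firmly tight: 0.08 or more after letting go (push to 0.12-0.20: 13-17 N at the post); over-tight: 0.33 (22 N). It stays where left, from above 0.18 springs back to about there. Starts tight.
- nut_post (a point): Grip point on the black upright post ending the nut's lever: 14 mm in diameter, top 17 mm above and lever bar (10 mm thick) 29 mm below this point, 75 mm from the screw axis. The lever points along the fixture's -y at jam_nut 0 and swings towards its +x when slackened. The hexagon nut, 30 mm wide, 14 mm high, lies on the beam.
- stop_screw: Upright steel screw with T head. Origin: middle of the head, a bar 50 mm long (x), 14 mm thick (y, grip here), 24 mm high, 185-200 mm above the bench. Clockwise lowers it 4 mm per rad against 0.16 N m of friction (0.5 while the nut is tight); stays where left. Its rubber-faced foot, 31 mm wide, underside 106.5 mm below the origin, is sprung, 15 N/mm: each N on the bell adds 0.004 N m.
- seat: Wooden disc 100 mm wide, 10 mm thick on the base plate under the screw (origin: centre of its underside, 14 mm above the bench). On it the brass bell, mouth down, 80 mm wide, with a flat collar 36 mm wide on top. Hand spun: its top lies 71.5-76.5 mm above the seat's underside; how high is not measured and has to be felt. The foot starts 0.5 to 8 mm above it.
- ferrule_mid (a point): Bystander: brass ring 44 mm across and 18 mm high lying on the bench; its centre.
- driver: Bystander: screwdriver with black handle lying on the bench.
- jaw_block: Bystander: pale wooden block 50 x 70 x 35 mm; centre of its underside.

How it is judged:
On the way, in this order (a step that is already met when the one before it is completed fails the run):
1. the jam nut is slackened (jam_nut below -0.35 rad) (value of joint jam_nut below -0.35 rad), for 0.2 s.
2. with the nut still slack, the screw's foot bears on the bell with 10 to 35 N (value of joint jam_nut below -0.35 rad and contact force between stop_screw and seat between 10 and 35 N), for 0.3 s.
3. the jam nut is tight again (jam_nut above 0.08 rad) (value of joint jam_nut above 0.08 rad), for 0.2 s.
At the end, for the whole second after the job is handed in: The jam nut is tight (jam_nut above 0.08 rad) and the screw's foot bears on the bell with 10 to 35 N (value of joint jam_nut above 0.08 rad and contact force between stop_screw and seat between 10 and 35 N); the robot touches nothing.
It fails at once if the bell is pressed with 50 N or more (contact force between stop_screw and seat above 50 N).
It fails at once if the jam nut is over-tightened (jam_nut above 0.33 rad) (value of joint jam_nut above 0.33 rad).
It fails at once if the ferrule, driver or block is moved by more than 30 mm (distance of any of ferrule_mid, driver, jaw_block from where it was at the start of the episode above 0.03 m).
It also fails if it takes over 64 s, if anything falls off the work surface, if the arm or the gripper's body presses on something with over 40 N, if the wrist force passes 120 N, or if a joint passes its speed limit or range.

## Robot

A 6-joint arm with a two-finger parallel gripper is mounted at the origin on the work surface. World frame = base frame: x ahead of the robot, y to its left, z up, the work surface at z = 0. Lengths are in m, angles in rad, forces in N, time in s.
With the tool pointing down it reaches from about 0.275 to 0.725 m from the base axis. Payload 5.6 kg.
Tool frame: the origin (TCP) lies on the centre line of the jaws, within the pads' length; the fingertips stand 25 mm ahead of it and the grasp point (between the pads) lies 6 mm ahead of it; x points along the fingers, z is the direction in which the jaws open and shut, and the axes are right-handed (so a half turn about x gives the same grasp; the last joint's range is limited). The gripper opens to 85 mm and grips with 20 to 120 N. Pads are 22 mm wide; open, the fingers measure 114 mm over their backs; the gripper's body (76 mm by 85 mm) begins 54 mm behind the grasp point. The pads swing forward as they close: fully open they stand 13 mm farther back than shut.
Start: joints at [-0.821, 0.255, 0.108, 0, -1.424, -0.285], TCP at [0.247, -0.492, 0.256] pointing down, gripper open.
Joint ranges: [-2.95, 2.95], [-1.21, 1.97], [-1.09, 1.5], [-2.87, 1.71], [-2.94, -0.07], [-3.05, 3.05]. Speed limits (rad/s): [2.57, 2.57, 3.14, 3.14, 3.14, 3.14].

## Interface

Orientations are given as a 3x3 rotation matrix whose columns are the frame's x, y, z axes.
In Python, from bench import robot, effector, state, viewer gives the robot as it stands. Calls block until the motion is done:
- robot.move_pose(position, orientation): joint-space move of the TCP to a pose.
- robot.move_straight(position, speed=0.15, orientation=None): straight line of the TCP; orientation=None keeps the orientation; speed is the mean speed in m/s.
- robot.goto_joints(angles): joint-space move.
- effector.set_gripper(opening): opening from 0.0 (shut) to 1.0 (fully open); the grip force is fixed at half the most; returns when the fingers have stopped.
- robot.dwell(seconds).
- robot.ik(position, orientation): joint angles nearest the present ones, or None.
- state(): the state.
- viewer.camera(name): name is "scene" or "top"; returns (picture, depth): 480x640x3 uint8, red, green, blue; 480x640 float32, m along the optical axis (not along the pixel's ray), 0 where there is no reading.
- viewer.camera_model(name): a dict with "fx", "fy", "cx", "cy" (pixels), "xyz" and "rotation" of the camera in the world. Camera axes: x right, y down, z forward; pixel columns grow to the right and rows downward; lengths in m; the calibration is good to about 2 mm. A picture is of the moment at which its call begins. camera_model takes no time and is no camera call.
A pose or a line that the arm cannot do raises robot.IKError and nothing moves.
- robot.job_done(): hands the job in, once; it reports no verdict.
Trained networks look in the newest picture that a camera, given by its name, has taken for a name from the list of things; names that differ only in an ending like _2 or _b are one class to them, and where a whole thing is asked for, a point or a joint stands for the part that bears it (a point fixed in the world has none). Each returns a list of dicts, best first, with "p" (0 to 1); they miss things now and then, are a little off and sometimes report something else, mostly with a low value. They report only what shows in the picture. A call takes as long as a camera call.
- viewer.recognise(label, camera): "extent" ([left, top, width, height] in pixels, round what is visible of it).
- viewer.tip_of(label, camera): "location" ([column, row] in pixels: a listed point, or the origin of a listed thing).
The state is a dict: "clock": time; "joint_pos": joint angles; "joint_velocities": joint speeds; "joint_efforts": joint torques, N m; "position": TCP position; "ee_rot": TCP orientation; "contact_force": force on the tool from outside, world axes, zero at the start; "wrist_torque": the same for the moment, N m; "grip_width": opening from 0.0 (shut) to 1.0 (fully open).
Only numpy, scipy, OpenCV 4.12 (cv2) and the standard library are available. Lean on these libraries where they do the work, as an engineer would, in place of code of your own. Each camera call takes 0.05 s, during which the arm holds its last target. There are 200 camera calls.

## Working session

There is one attempt and no reset: what is moved stays moved. The work goes in short steps, each a Python script; the robot and the scene stay as the last script left them, time stands still between calls to the robot, and variables do not carry over. Pictures are saved under pics/ and viewed, about 8 in all and at most 12, crops included, and the job is handed in when it is done.

```bash
mkdir -p pics; ls
cat > h.py <<'E'
import numpy as np, cv2
from bench import robot, effector, state, viewer
def world(cam,px,d=None,z=None):
    m=viewer.camera_model(cam); R=np.array(m["rotation"]);t=np.array(m["xyz"])
    r=R@np.array([(px[0]-m["cx"])/m["fx"],(px[1]-m["cy"])/m["fy"],1.])
    return t+r*(d if z is None else (z-t[2])/r[2])
def pix(cam,p):
    m=viewer.camera_model(cam); q=np.array(m["rotation"]).T@(np.array(p)-m["xyz"])
    return np.array([q[0]/q[2]*m["fx"]+m["cx"],q[1]/q[2]*m["fy"]+m["cy"]])
E
python3 - <<'E'
from h import *
for c in("scene","top"):
    im,d=viewer.camera(c); cv2.imwrite(f"pics/{c}0.png",im[:,:,::-1]); np.save(f"{c}_d.npy",d)
    m=viewer.camera_model(c); print(c,np.round(m["xyz"],3),np.round(m["rotation"],3).tolist(),m["fx"])
    for n,z in(("screw_axis",.136),("nut_post",None),("stop_screw",.192),("seat",.014),("ferrule_mid",.009),("driver",.01),("jaw_block",0)):
        for r in viewer.tip_of(n,c)[:2]:
            p=r["location"]; dd=d[int(p[1]),int(p[0])] if 0<=p[1]<480 and 0<=p[0]<640 else 0
            print(n,round(r["p"],2),np.round(p,1),"depth",np.round(world(c,p,dd),3),"z",None if z is None else np.round(world(c,p,z=z),3))
print(state())
E
```

```text
pics
scene [1.032 0.358 0.775] [[-0.599, 0.616, -0.512], [0.801, 0.448, -0.398], [-0.016, -0.648, -0.761]] 484.0671457251522
screw_axis 0.82 [339. 247.] depth [0.602 0.062 0.149] z [0.593 0.056 0.136]
nut_post 0.89 [318.6 208.3] depth [ 0.434 -0.11  -0.001] z None
stop_screw 0.68 [345.2 226.2] depth [0.598 0.071 0.203] z [0.59  0.065 0.192]
seat 0.56 [339.4 291.3] depth [0.613 0.073 0.04 ] z [0.598 0.063 0.014]
ferrule_mid 0.67 [419.4 362.5] depth [ 0.629  0.255 -0.002] z [0.635 0.256 0.009]
driver 0.64 [258.8 351.2] depth [0.786 0.026 0.023] z [0.782 0.021 0.01 ]
jaw_block 0.77 [296.6 226.1] depth [ 0.522 -0.102  0.024] z [ 0.506 -0.116  0.   ]
top [0.433 0.04  1.414] [[0.027, -0.992, 0.122], [-1.0, -0.026, 0.011], [-0.007, -0.122, -0.992]] 620.9091181446165
screw_axis 0.75 [312.3 238.5] depth [0.585 0.062 0.211] z [0.594 0.063 0.136]
nut_post 0.8 [347.1 248.2] depth [ 0.571 -0.008  0.181] z None
stop_screw 0.75 [312.1 235.3] depth [0.591 0.062 0.21 ] z [0.593 0.063 0.192]
stop_screw 0.28 [346.5 247.5] depth [ 0.572 -0.007  0.184] z [ 0.571 -0.006  0.192]
seat 0.79 [315.2 244.7] dep
[... 417 characters left out ...]
21613e-01]), 'joint_velocities': array([ 1.95184704e-04,  1.57548943e-03,  9.53813994e-05, -3.98483117e-04,
       -3.61499044e-04, -1.65904524e-03]), 'joint_efforts': array([-5.70057409e-05, -3.86355186e+01,  2.38054472e+01,  5.36758929e+00,
       -6.06423710e-04,  4.78023466e-06]), 'position': array([ 0.24656555, -0.49163851,  0.25630069]), 'ee_rot': array([[ 5.87857690e-05, -8.93925942e-01, -4.48214689e-01],
       [-2.06781886e-05, -4.48214691e-01,  8.93925943e-01],
       [-9.99999998e-01, -4.32818561e-05, -4.48334144e-05]]), 'contact_force': array([-0.40214272, -0.20834331,  0.5444597 ]), 'wrist_torque': array([-0.02942246, -0.04624406, -0.03089472]), 'grip_width': 0.9991466638581749}
```

```bash
python3 -c "
import cv2,numpy as np
a=cv2.imread('pics/scene0.png')[130:430,180:480];b=cv2.imread('pics/top0.png')[150:310,220:420]
cv2.imwrite('pics/c1.png',np.hstack([cv2.resize(a,(400,400)),cv2.resize(b,None,fx=2,fy=2.5)]))"
```

```text
(no output)
```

View pics/c1.png

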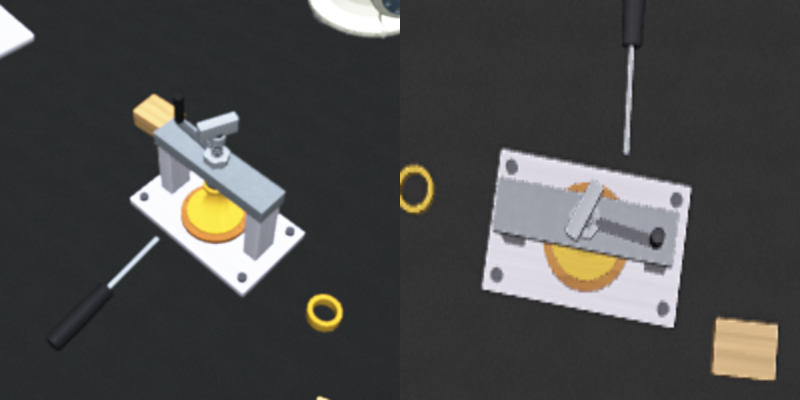

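Run:
```python
from h import *
# beam top and T-head point clouds from top depth
for c in("top","scene"):
    d=np.load(f"{c}_d.npy"); v,u=np.mgrid[0:480,0:640]
    m=viewer.camera_model(c);R=np.array(m["rotation"])
    P=(np.stack([(u-m["cx"])/m["fx"],(v-m["cy"])/m["fy"],np.ones_like(d)],-1)*d[...,None])@R.T+m["xyz"]
    P=P[d>0]; near=np.hypot(P[:,0]-.593,P[:,1]-.062)<.12
    for lo,hi in((.129,.143),(.19,.21),(.165,.188)):
        q=P[near&(P[:,2]>lo)&(P[:,2]<hi)]
        if len(q)<5: print(c,lo,len(q));continue
        r=cv2.minAreaRect((q[:,:2]*1000).astype(np.float32))
        print(c,lo,len(q),np.round(np.median(q,0),4),"rect",np.round(r[0],1),np.round(r[1],1),round(r[2],1))
```

```text
top 0.129 1593 [0.5965 0.0821 0.1374] rect [594.8  63.1] [189.8  46.7] 82.1
top 0.19 104 [0.5817 0.0522 0.2022] rect [593.6  32.4] [45.  94.9] 0.3
top 0.165 18 [0.5857 0.0547 0.1822] rect [581.4  30.4] [90.1 11.6] 71.7
scene 0.129 2017 [0.6035 0.0907 0.136 ] rect [595.5  64.5] [190.3  48.5] 82.3
scene 0.19 372 [0.5966 0.065  0.2011] rect [579.5  32.4] [89.2 50.1] 62.7
scene 0.165 171 [0.5954 0.0635 0.1784] rect [595.7  30.8] [89.2 33.5] 83.3
```

The crop shows the fixture with its beam, and the lever pointing right to the black post (top image about px 347,248). The T head sits at about 312,236, and the bystanders are clear of it. The beam rectangle gives the axis at about (0.595, 0.0635) and a fixture yaw of about -7.8°. Next I'll refine the head angle and the post.

```bash
cat >> h.py <<'E'
def tri(a,b):
    A=np.zeros((3,3));y=np.zeros(3)
    for c,p in(("scene",a),("top",b)):
        o=np.array(viewer.camera_model(c)["xyz"]);r=world(c,p,1.)-o;r/=np.linalg.norm(r);M=np.eye(3)-np.outer(r,r);A+=M;y+=M@o
    return np.linalg.solve(A,y)
E
python3 - <<'E'
from h import *
print("post",tri((318.6,208.3),(347.1,248.2)),"head",tri((345.2,226.2),(312.1,235.3)),"axis",tri((339,247),(312.3,238.5)))
A=np.array([.595,.0635])
for c in("top","scene"):
    d=np.load(f"{c}_d.npy"); v,u=np.mgrid[0:480,0:640]
    m=viewer.camera_model(c);R=np.array(m["rotation"])
    P=(np.stack([(u-m["cx"])/m["fx"],(v-m["cy"])/m["fy"],np.ones_like(d)],-1)*d[...,None])@R.T+m["xyz"]
    P=P[d>0]; r=np.hypot(*(P[:,:2]-A).T)
    q=P[(r<.035)&(P[:,2]>.196)]
    rc=cv2.minAreaRect((q[:,:2]*1000).astype(np.float32)); print(c,"head",len(q),np.percentile(q[:,2],[10,50,90]).round(4),np.round(rc[0],1),np.round(rc[1],1),rc[2])
    e=q[:,:2]-q[:,:2].mean(0); w,V=np.linalg.eigh(e.T@e); print(" dir deg",np.degrees(np.arctan2(V[1,1],V[0,1])))
    q=P[(r>.055)&(r<.09)&(P[:,2]>.155)]; t=q[q[:,2]>q[:,2].max()-.008]
    print(" post all",np.round(q.mean(0),4),len(q),"top",np.round(t.mean(0),4),len(t),q[:,2].max())
E
```

```text
post [ 0.57033401 -0.00636718  0.17464704] head [0.5921451  0.06437029 0.19375075] axis [0.59493207 0.06066322 0.14042563]
top head 197 [0.2078 0.2114 0.2147] [594.9  63. ] [14.5 50.2] 58.94997024536133
 dir deg 149.048046445079
 post all [ 0.5763 -0.0089  0.1889] 55 top [ 0.5773 -0.0093  0.1986] 26 0.20326502330376695
scene head 370 [0.1989 0.2089 0.2111] [595.7  64.4] [15.5 50.3] 58.6759033203125
 dir deg 147.17575290772604
 post all [ 0.581  -0.0066  0.1793] 162 top [ 0.5793 -0.0077  0.1943] 50 0.19812604848739201
```

```bash
cat >> h.py <<'E'
A=np.array([.595,.0635]); YAW=np.radians(-7.8); ZP=.186
def Rz(t): # tool down, tool z axis at world angle t
    z=np.array([np.cos(t),np.sin(t),0]);x=np.array([0,0,-1.]);return np.stack([x,np.cross(z,x),z],1)
def post(phi,s=0,r=.075,z=ZP):
    a=YAW-np.pi/2-phi
    return np.array([*(A+r*np.array([np.cos(a),np.sin(a)])),z]), Rz(a+np.pi/2+s), np.array([-np.sin(a),np.cos(a),0])
def phi_now(p): return YAW-np.pi/2-np.arctan2(p[1]-A[1],p[0]-A[0])
E
python3 - <<'E'
from h import *
for s in(0,np.pi):
    for ph in(.1,-.6):
        p,R,_=post(ph,s); q=robot.ik(p,R); print(s,ph,None if q is None else np.round(q,2))
for k in range(2):
    for dw in(0,-1.,-2.4,-3):
        q=robot.ik(np.array([*A,.204]),Rz(np.radians(58.8)+k*np.pi+dw)); print("head",k,dw,None if q is None else np.round(q,2))
E
```

```text
0 0.1 [ 0.25  0.34  0.04  0.   -1.28  2.65]
0 -0.6 [ 0.24  0.44  0.19  0.   -1.33 -2.92]
3.141592653589793 0.1 [ 0.25  0.34  0.04  0.   -1.28 -0.49]
3.141592653589793 -0.6 [ 0.24  0.44  0.19  0.   -1.33  0.22]
head 0 0 [ 0.37  0.37  0.14  0.   -1.34 -2.48]
head 0 -1.0 [ 0.37  0.37  0.14  0.   -1.34  2.8 ]
head 0 -2.4 [ 0.37  0.37  0.14  0.   -1.34  1.4 ]
head 0 -3 [ 0.37  0.37  0.14  0.   -1.34  0.8 ]
head 1 0 [ 0.37  0.37  0.14  0.   -1.34  0.66]
head 1 -1.0 [ 0.37  0.37  0.14  0.   -1.34 -0.34]
head 1 -2.4 [ 0.37  0.37  0.14  0.   -1.34 -1.74]
head 1 -3 [ 0.37  0.37  0.14  0.   -1.34 -2.34]
```

Run:
```python
from h import *
effector.set_gripper(.6)
p,R,t=post(.09,np.pi,z=.29); robot.move_pose(p,R)
p,R,t=post(.09,np.pi); robot.move_straight(p,.12)
s=state(); F0=s["contact_force"]; print("pre",s["clock"],F0.round(2))
im,d=viewer.camera("scene"); cv2.imwrite("pics/g1.png",cv2.resize(im[130:350,220:460,::-1],None,fx=2.5,fy=2.5))
```

```text
pre 4.35 [0.5  0.46 0.34]
```

View pics/g1.png

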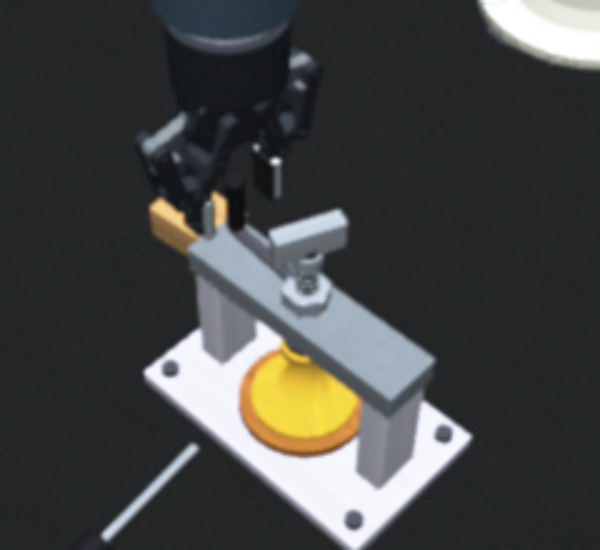

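The post (about 236,205 in the crop) stands between the fingers (about 208,215 and 270,172), so I can grip it and swing.

Run:
```python
from h import *
effector.set_gripper(0.)
s=state(); print("grip",s["grip_width"],s["contact_force"].round(1),s["position"].round(4))
for ph in np.arange(.04,-.62,-.08):
    p,R,t=post(ph,np.pi); robot.move_straight(p,.06,orientation=R)
    s=state(); print(round(ph,2),"act",round(phi_now(s["position"]),3),"Ft",round(float(s["contact_force"]@t),1),"F",s["contact_force"].round(1),round(s["clock"],1))
```

```text
grip 0.1443994588554711 [-3.4  1.2  4.8] [ 0.5779 -0.0095  0.1865]
0.04 act 0.034 Ft -1.1 F [-1.2 -0.4  4.4] 5.1
-0.04 act -0.051 Ft 1.3 F [1.4 0.8 3.6] 5.3
-0.12 act -0.127 Ft -0.1 F [-0.1  1.2  5. ] 5.6
-0.2 act -0.206 Ft -0.6 F [-0.6  1.1  5. ] 5.8
-0.28 act -0.285 Ft 0.1 F [-0.2  1.9  5.9] 6.1
-0.36 act -0.364 Ft -0.5 F [-0.9  1.7  6.4] 6.3
-0.44 act -0.444 Ft -0.7 F [-1.3  1.9  5. ] 6.6
-0.52 act -0.523 Ft -0.6 F [-1.8  2.8  6.6] 6.8
-0.6 act -0.602 Ft -0.9 F [-2.1  2.2  5.1] 7.1
```

Run:
```python
from h import *
effector.set_gripper(.5); p,R,t=post(-.602,np.pi,z=.30); robot.move_straight(p,.2)
for c in("scene","top"):
    im,d=viewer.camera(c); im=im[:,:,::-1]
    if c=="scene": a=cv2.resize(im[130:350,220:460],(400,367))
    else: b=cv2.resize(im[170:290,250:380],(398,367))
    for n in("nut_post","stop_screw"): print(c,n,[(round(r["p"],2),np.round(r["location"],1)) for r in viewer.tip_of(n,c)[:2]])
cv2.imwrite("pics/g2.png",np.hstack([a,b])); print("expected post px",pix("scene",post(-.6,z=.18)[0]),pix("top",post(-.6,z=.18)[0]))
```

```text
scene nut_post [(0.62, array([298.6, 229.2]))]
scene stop_screw [(0.91, array([345.1, 227.3]))]
top nut_post [(0.6, array([346.8, 219.9]))]
top stop_screw [(0.74, array([310.7, 232.6]))]
expected post px [297.52579007 226.97982618] [345.53834727 219.64255088]
```

View pics/g2.png

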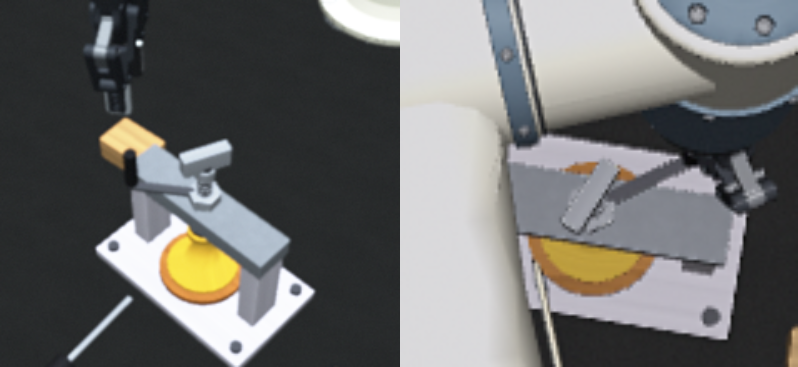

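The right panel shows the lever at -0.6 (post at about px 131,168 in the left panel), as predicted, so the nut is slack. Next is the T head. I'll sample the torque during motion, since static readings relax.

```bash
cat >> h.py <<'E'
import threading,time
def sampled(fn):
    out=[];stop=[0];err=[]
    def w():
        while not stop[0]:
            try:
                s=state()
                if not out or s["clock"]>out[-1]["clock"]: out.append(s)
            except Exception as e: err.append(repr(e));break
            time.sleep(.002)
    th=threading.Thread(target=w);th.start()
    try: fn()
    finally: stop[0]=1;th.join()
    if err: print("ERR",err)
    return out
T0=np.radians(58.8)+np.pi; ZH=.204
def head(a): return np.array([*A,ZH-.004*a]),Rz(T0-a)
E
python3 - <<'E'
from h import *
p,R=head(0); p[2]=.30; robot.move_pose(p,R)
p,R=head(0); robot.move_straight(p,.12)
print("pre",state()["wrist_torque"].round(3),state()["contact_force"].round(2))
effector.set_gripper(0.); s=state()
print("grip",s["grip_width"],s["wrist_torque"].round(3),s["contact_force"].round(1),s["clock"])
p,R=head(.15); o=sampled(lambda:robot.move_straight(p,.002,orientation=R))
print(len(o))
for s in o[::max(1,len(o)//12)]+[state()]: print(round(s["clock"],3),s["wrist_torque"].round(3),s["contact_force"].round(1),s["joint_pos"][5].round(4))
E
```

```text
Still running in the background as job /tmp/bash_jobs.1000/55548cae9963 (pid 646). You'll get a notice when it ends.
```

```bash
cat /tmp/bash_jobs.1000/55548cae9963/std*; kill -- -$(cat /tmp/bash_jobs.1000/55548cae9963/pid); sleep 1; timeout 20 python3 -c "
from h import *
s=state();print(s['clock'],s['grip_width'],s['wrist_torque'],s['contact_force'],s['joint_pos'][5],s['position'])"
```

```text
10.6667 0.1869655211061798 [-1.20685909  1.19509989 -0.07607762] [-3.74341274 -3.31919279  5.55451983] 0.5084930538673026 [0.59490624 0.06266543 0.20457362]
```

Run:
```python
from h import *
for a in np.arange(.2,.41,.04):
    p,R=head(a); robot.move_straight(p,.004,orientation=R); s=state(); c0=s["clock"]
    robot.dwell(.05); s2=state()
    print(round(a,2),s["joint_pos"][5].round(4),"v",s["joint_velocities"][5].round(4),"tz",s["wrist_torque"].round(3),s2["wrist_torque"].round(3),"e6",s["joint_efforts"][5].round(3),s2["joint_efforts"][5].round(3),"F",s2["contact_force"].round(1),round(s2["clock"],2))
```

```text
0.2 0.4586 v 0.007 tz [-1.216  1.21  -0.05 ] [-1.203  1.199 -0.064] e6 -0.08 0.007 F [-2.4 -3.7  5.4] 10.97
0.24 0.4188 v 0.0059 tz [-1.193  1.202 -0.01 ] [-1.257  1.255  0.027] e6 -0.083 -0.014 F [-4.  -2.9  5. ] 11.27
0.28 0.3787 v 0.0051 tz [-1.241  1.259  0.013] [-1.209  1.239 -0.01 ] e6 -0.083 -0.014 F [-3.3 -3.   6. ] 11.57
0.32 0.3387 v 0.0053 tz [-1.244  1.229  0.005] [-1.219  1.223 -0.094] e6 -0.083 -0.014 F [-3.9 -4.1  6.6] 11.87
0.36 0.2987 v 0.0077 tz [-1.205  1.246  0.02 ] [-1.224  1.272 -0.051] e6 -0.083 -0.014 F [-3.4 -2.9  5.8] 12.17
0.4 0.2587 v 0.0065 tz [-1.215  1.296 -0.031] [-1.252  1.242 -0.031] e6 -0.083 -0.014 F [-3.1 -3.2  5.7] 12.47
```

```bash
cat > step.py <<'E'
from h import *
import sys
a,end,lim=map(float,sys.argv[1:4]); n=0
while a<end-1e-6:
    a+=.04; p,R=head(a); robot.move_straight(p,.004,orientation=R); s=state(); robot.dwell(.05); s2=state()
    e,f=s["joint_efforts"][5],s2["joint_efforts"][5]
    print(round(a,2),s["joint_pos"][5].round(4),"e6",e.round(4),f.round(4),"tz",s["wrist_torque"][2].round(3),s2["wrist_torque"][2].round(3),"F",s2["contact_force"].round(1),round(s2["clock"],2))
    n=n+1 if abs(e+.083)>lim or abs(f+.014)>lim else 0
    if n>=3: break
E
python3 step.py .4 1.0 .004
```

```text
0.44 0.2188 e6 -0.0919 -0.0224 tz -0.031 -0.029 F [-2.5 -3.7  5.6] 12.77
0.48 0.1787 e6 -0.1049 -0.0355 tz 0.039 0.053 F [-3.5 -3.3  6. ] 13.07
0.52 0.1388 e6 -0.1189 -0.0494 tz 0.043 0.057 F [-4.5 -3.8  6.3] 13.37
```

```bash
python3 step.py .52 .72 9
python3 - <<'E'
from h import *
robot.dwell(.4); print(state()["joint_efforts"][5],state()["joint_pos"][5])
effector.set_gripper(.5); p,R=head(.72); p[2]=.30; robot.move_straight(p,.2)
p,R,t=post(-.6,np.pi,z=.30); robot.move_pose(p,R)
for c in("scene","top"):
    im,d=viewer.camera(c); im=im[:,:,::-1]
    if c=="scene": a=cv2.resize(im[170:280,280:400],(400,367))
    else: b=cv2.resize(im[170:290,250:380],(398,367))
cv2.imwrite("pics/g3.png",np.hstack([a,b])); print(state()["clock"])
E
```

```text
0.56 0.0988 e6 -0.1326 -0.0632 tz 0.028 0.066 F [-3.9 -3.6  6.9] 13.67
0.6 0.0589 e6 -0.1473 -0.0778 tz 0.051 0.057 F [-4.  -4.   6.5] 13.97
0.64 0.0188 e6 -0.1614 -0.092 tz 0.036 0.079 F [-3.6 -4.   6.4] 14.27
0.68 -0.0211 e6 -0.1744 -0.1049 tz 0.105 0.073 F [-3.7 -4.1  6.6] 14.57
0.72 -0.0611 e6 -0.1891 -0.1196 tz 0.123 0.107 F [-3.6 -3.7  7.3] 14.87
-0.09959753835573792 -0.06090982606642788
16.7833
```

View pics/g3.png

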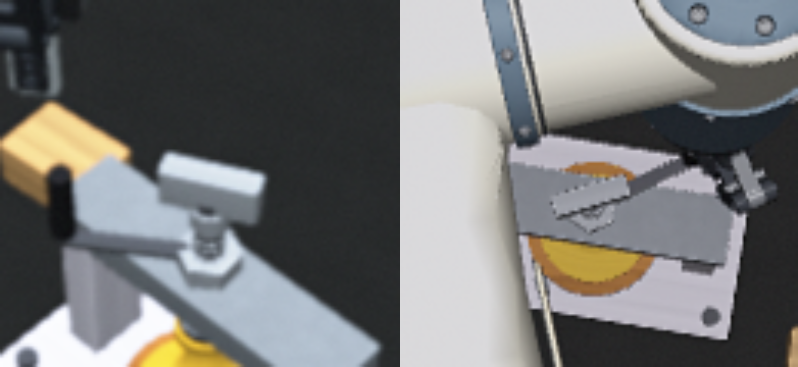

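The head turned about 0.74 rad as commanded with no slip, and contact was felt at a≈0.415. That gives about 18 N by geometry or about 26 N by torque, both inside the window. Next I'll retighten the nut.

Run:
```python
from h import *
p,R,t=post(-.602,np.pi); robot.move_straight(p,.15); effector.set_gripper(0.)
s=state(); print("grip",s["grip_width"],s["contact_force"].round(1))
for ph in [-.52,-.44,-.36,-.28,-.2,-.14,-.11,-.08,-.05,-.02,.01,.04,.07,.10,.13,.15]:
    p,R,t=post(ph,np.pi); robot.move_straight(p,.05,orientation=R); s=state()
    print(ph,"act",round(phi_now(s["position"]),3),"Ft",round(float(s["contact_force"]@t),1),"e",s["joint_efforts"].round(2),"tz",s["wrist_torque"].round(2),round(s["clock"],1))
```

```text
grip 0.14278688257308192 [-2.2  0.2  5.9]
-0.52 act -0.525 Ft -0.2 e [ -0.2  -44.38  21.63   4.72   0.4   -0.13] tz [ 0.19  0.47 -0.04] 18.3
-0.44 act -0.466 Ft 4.5 e [ -1.39 -45.15  19.77   5.4   -1.43   0.38] tz [ 1.14 -1.2  -0.56] 18.6
-0.36 act -0.387 Ft 6.0 e [ -1.04 -44.68  19.47   5.16  -1.75   0.39] tz [ 1.01 -1.56 -0.5 ] 18.9
-0.28 act -0.305 Ft 5.9 e [ -0.67 -43.91  19.26   4.93  -1.83   0.42] tz [ 0.87 -1.7  -0.58] 19.1
-0.2 act -0.224 Ft 5.5 e [ -0.29 -43.18  19.12   4.71  -1.87   0.44] tz [ 0.58 -1.77 -0.62] 19.4
-0.14 act -0.169 Ft 7.0 e [ 2.000e-02 -4.335e+01  1.884e+01  4.450e+00 -2.340e+00  4.100e-01] tz [ 0.37 -2.3  -0.5 ] 19.7
-0.11 act -0.149 Ft 9.9 e [  0.23 -44.07  18.35   4.14  -3.12   0.37] tz [ 0.22 -3.13 -0.45] 19.9
-0.08 act -0.117 Ft 9.4 e [  0.44 -43.71  18.45   4.07  -3.01   0.38] tz [ 0.11 -3.02 -0.43] 20.2
-0.05 act -0.088 Ft 9.7 e [  0.64 -43.51  18.47   3.97  -3.01   0.38] tz [-0.02 -3.14 -0.44] 20.4
-0.02 act -0.058 Ft 9.9 e [  0.84 -43.28  18.5    3.87  -2.98   0.39] tz [-0.12 -3.06 -0.41] 20.7
0.01 act -0.027 Ft 9.6 e [  1.03 -43.06  18.54   3.77  -2.96   0.39] tz [-0.24 -3.14 -0.49] 20.9
0.04 act 0.003 Ft 8.9 e [  1.22 -42.82  18.58   3.68  -2.93   0.39] tz [-0.25 -3.14 -0.47] 21.2
0.07 act 0.032 Ft 9.3 e [  1.44 -42.69  18.57   3.56  -2.97   0.39] tz [-0.44 -3.18 -0.44] 21.4
0.1 act 0.059 Ft 11.2 e [  1.76 -42.82  18.46   3.33  -3.2    0.35] tz [-0.65 -3.43 -0.47] 21.7
0.13 act 0.085 Ft 12.0 e [  2.11 -42.97  18.36   3.09  -3.44   0.32] tz [-0.85 -3.86 -0.37] 21.9
0.15 act 0.1 Ft 12.6 e [  2.49 -43.38  18.18   2.79  -3.83   0.28] tz [-1.17 -4.26 -0.31] 22.2
```

Run:
```python
from h import *
for ph in np.arange(.17,.275,.02):
    p,R,t=post(ph,np.pi); robot.move_straight(p,.05,orientation=R)
    f=[];
    for _ in range(4): f.append(float(state()["contact_force"]@t)); robot.dwell(.03)
    s=state(); a=phi_now(s["position"])
    print(round(ph,2),"act",round(a,3),"Ft",np.round(np.mean(f),1),"e5",s["joint_efforts"][4].round(2),round(s["clock"],1))
    if a>.185 or np.mean(f)>15.2: break
```

```text
0.17 act 0.118 Ft 14.2 e5 -3.95 22.5
0.19 act 0.136 Ft 15.0 e5 -4.11 22.9
0.21 act 0.153 Ft 16.0 e5 -4.25 23.3
```

Run:
```python
from h import *
s=state(); p0=s["position"]; _,R,t=post(.153,np.pi)
# back the target to the actual pose so that nothing springs while opening
robot.move_straight(p0,.05); print("Ft",state()["contact_force"]@t,phi_now(state()["position"]))
effector.set_gripper(.5); p=p0.copy(); p[2]=.30; robot.move_straight(p,.15); robot.move_pose([.35,-.35,.35],np.array(s["ee_rot"]))
A_=A
for c in("top","scene"):
    im,d=viewer.camera(c)
    v,u=np.mgrid[0:480,0:640]; m=viewer.camera_model(c)
    P=(np.stack([(u-m["cx"])/m["fx"],(v-m["cy"])/m["fy"],np.ones_like(d)],-1)*d[...,None])@np.array(m["rotation"]).T+m["xyz"]
    P=P[d>0]; r=np.hypot(*(P[:,:2]-A).T)
    q=P[(r>.055)&(r<.09)&(P[:,2]>.155)&(P[:,2]<.205)]; k=q[q[:,2]>q[:,2].max()-.008].mean(0); print(c,k.round(4),"phi",phi_now(k))
    if c=="scene": a=cv2.resize(im[170:280,260:400,::-1],(400,314))
    else: b=cv2.resize(im[170:272,250:380,::-1],(400,314))
cv2.imwrite("pics/g4.png",np.hstack([a,b])); print(state()["clock"],state()["contact_force"])
```

```text
Ft 6.85287937031001 0.13889000338702573
top [ 0.5747 -0.009   0.1972] phi 0.13735013650741634
scene [ 0.5767 -0.0072  0.1942] phi 0.11712781940591599
26.4833 [ 0.25985096  0.22293138 -0.30436962]
```

View pics/g4.png

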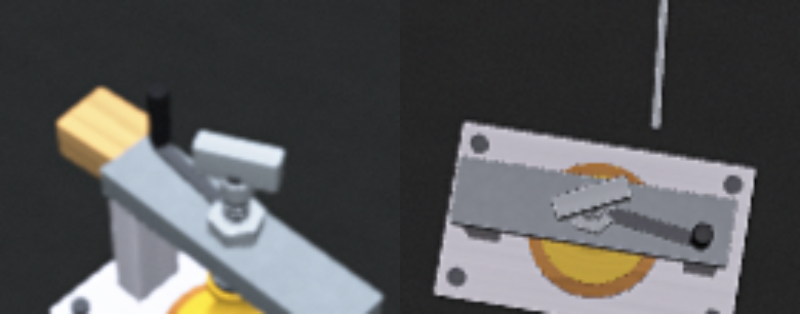

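The nut is tight, but only by about 0.10 to 0.12 by the angle knee, so I'll push it slightly further. The force bound leaves ample room below over-tight.

Run:
```python
from h import *
p,R,t=post(.135,np.pi,z=.30); robot.move_pose(p,R); p,R,t=post(.135,np.pi); robot.move_straight(p,.15); effector.set_gripper(0.)
s=state(); print("grip",s["grip_width"],phi_now(s["position"]),s["contact_force"]@t)
for ph in np.arange(.15,.275,.02):
    p,R,t=post(ph,np.pi); robot.move_straight(p,.05,orientation=R)
    f=[]
    for _ in range(4): f.append(float(state()["contact_force"]@t)); robot.dwell(.03)
    s=state(); a=phi_now(s["position"])
    print(round(ph,2),"act",round(a,3),"Ft",np.round(np.mean(f),1),"e5",s["joint_efforts"][4].round(2),round(s["clock"],1))
    if a>.183 or np.mean(f)>17.2: break
p0=s["position"]; robot.move_straight(p0,.05); print("Ft",state()["contact_force"]@t,phi_now(state()["position"]))
effector.set_gripper(.5); p=p0.copy(); p[2]=.30; robot.move_straight(p,.15); robot.move_pose([.35,-.35,.35],np.array(s["ee_rot"]))
for c in("top","scene"):
    im,d=viewer.camera(c)
    v,u=np.mgrid[0:480,0:640]; m=viewer.camera_model(c)
    P=(np.stack([(u-m["cx"])/m["fx"],(v-m["cy"])/m["fy"],np.ones_like(d)],-1)*d[...,None])@np.array(m["rotation"]).T+m["xyz"]
    P=P[d>0]; r=np.hypot(*(P[:,:2]-A).T)
    q=P[(r>.055)&(r<.09)&(P[:,2]>.155)&(P[:,2]<.205)]; k=q[q[:,2]>q[:,2].max()-.008].mean(0); print(c,k.round(4),"phi",phi_now(k))
    q=P[(r<.035)&(P[:,2]>.196)]; e=q[:,:2]-q[:,:2].mean(0); w,V=np.linalg.eigh(e.T@e); print(" head deg",np.degrees(np.arctan2(V[1,1],V[0,1]))%180, "exp",148.8-np.degrees(.72))
    for n in("ferrule_mid","driver","jaw_block"): print(n,[np.round(x["location"],1) for x in viewer.tip_of(n,c)[:1]])
print(state()["clock"],state()["contact_force"])
```

```text
grip 0.141723363391117 0.13163532807616019 -2.6372208934501726
0.15 act 0.133 Ft 4.1 e5 -1.12 29.7
0.17 act 0.142 Ft 7.7 e5 -1.97 30.1
0.19 act 0.159 Ft 8.8 e5 -2.18 30.4
0.21 act 0.177 Ft 9.3 e5 -2.35 30.8
0.23 act 0.194 Ft 10.2 e5 -2.51 31.2
Ft 2.385292886192059 0.19202706734007902
top [ 0.5736 -0.0087  0.1977] phi 0.15265789123849682
 head deg 108.6362179341859 exp 107.54703875058074
ferrule_mid [array([226.5, 226.1])]
driver [array([335.6, 168.2])]
jaw_block [array([392.7, 289.9])]
scene [ 0.5752 -0.0066  0.1942] phi 0.13872044910094616
 head deg 108.98361125743234 exp 107.54703875058074
ferrule_mid [array([419.1, 362.9])]
driver [array([258.8, 350.4])]
jaw_block [array([300.7, 222.9])]
34.6833 [0.64473112 0.7545347  0.47446777]
```

```bash
python3 -c "
from h import *
robot.job_done(); print(state()['clock'])"
```

```text
the job is handed in; nothing more can be done
the job is handed in; nothing more can be done
```

I handed the job in at about 35 s of the 64 s allowed, with the nut slackened, the screw wound onto the bell and the nut tightened again. No verdict is reported, so the values below are my own estimates.

- **Slackening:** I gripped the lever post and swung the nut to about -0.60 rad. The camera images confirmed it.
- **Winding the screw:** I turned the T head 0.72 rad clockwise. The wrist joint's torque kinked clearly at about 0.415 rad, which I took as the foot touching the bell. The foot force then comes to about 18 N by geometry, or about 26 N from the torque rise. These two disagree, because the torque rose about 1.4 times faster than the given data predicts, but both lie within 10–35 N.
- **Tightening:** The first push reached about 16 N at the post, but the angle suggested only 0.10–0.12 rad. I gripped again and pushed a little further.

Last checks:
- **Nut angle:** The depth images put the nut at about 0.13–0.15 rad. The force on the second push read only about 10 N, lower than that angle implies. I put this down to an offset from re-gripping and the gripper giving a little, and trusted the angle.
- **Screw:** The head stands within about 1.5° of where I left it.
- **Surroundings:** The ferrule and driver appear unmoved. The block's detected point shifted about 5 px in the scene view, where the post stands close beside it, but only about 1 px from the top. The arm is clear of everything.

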